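# Re-rack the drive-shaft parts in reverse order

### The arm

A 7-joint arm with a two-finger parallel gripper is mounted at the origin on the work surface. World frame = base frame: x ahead of the robot, y to its left, z up, the work surface at z = 0. Lengths are in m, angles in degrees, forces in N, time in s.
With the tool pointing down it reaches from about 0.4 to 0.875 m from the base axis. Payload 6.5 kg.
Tool frame: the origin (TCP) lies at the very end of the fingers, on their centre line; the grasp point (between the pads) lies 19 mm behind it; z points along the fingers, y is the line along which they close (so a half turn about z gives the same grasp; the last joint's range is limited). The gripper opens to 88 mm and grips with 3 to 60 N. Pads are 18 mm wide; open, the fingers measure 123 mm over their backs; the gripper's body (75 mm by 187 mm) begins 45 mm behind the grasp point.
Start: joints at [-77.361, 30.733, -0.252, 88.115, 0.149, 61.152, -4.079], TCP at [0.184, 0.623, 0.203] pointing down, gripper open.
Joint ranges: [-154.64, 154.64], [-21.42, 123.67], [-72.66, 72.17], [13.99, 137.28], [-74.86, 254.86], [10.95, 109.41], [-158.01, 158.01]. Speed limits (degrees/s): [136.94, 136.94, 180, 180, 180, 180, 180].

### API

Orientations are given as a 3x3 rotation matrix whose columns are the frame's x, y, z axes.
In Python, from rig import arm, get_image gives the robot as it stands.
- The arm moves only by the tool move_arm, never from a script. Its argument "deltas" is a list of rows, each a list of 7 numbers: the shift along the tool's x, y, z in m, then the turn, a rotation vector about the tool's x, y, z in degrees, then the finger opening in m, from 0 to 0.0881. A call has 1 to 8 rows; each row is the pose to reach, as a shift and turn from the pose commanded when the call began, along the tool's axes at that moment; what a row does not reach only later rows make up. A row lasts 1/10 s, in which the tool goes at most 50 mm and 8.59 degrees, less where a joint would pass 70% of its speed; a pose out of reach is approached as far as the arm can. A call with a gripper value outside its range is refused whole. The fingers move at their own pace and stop on an object; "newtons" is the grip in N (left out, the last holds). Time passes only in rows, so rows that repeat a pose let the fingers close. It gives the time, the measured TCP pose, the force, the opening and the grip force at its end, in the units of the state.
- arm.get_state(): the state, without advancing time (a new reading comes with each control period).
- get_image(name): name is "side" or "top"; returns a dict with "image" (420x560x3 uint8, red, green, blue), "mtx" (3x3 intrinsics, pixels), "R" (3x3) and "t" (3): a world point X has camera coordinates R X + t. Camera axes: x right, y down, z forward; pixel columns grow to the right and rows downward; lengths in m; the calibration is good to about 2 mm. A picture is of the moment at which its call begins. There is no depth.
- arm.hand_in(): hands the job in; it is judged then, once.
The state is a dict: "t": time; "joint_positions": joint angles; "qvel": joint speeds; "effort": joint torques, N m; "eef_pos": TCP position; "tool_rot": TCP orientation; "contact_force": force on the tool from outside, world axes, zero at the start; "moment": the same for the moment, N m; "finger_gap": finger opening in m; "grasp_force": force on a finger pad.
Only numpy, scipy, OpenCV 4.12 (cv2) and the standard library are available. Lean on these libraries where they do the work, as an engineer would, in place of code of your own. Each camera call takes 0.05 s, during which the arm holds its last target. There are 200 camera calls.

### The job

The four blue shaft parts stand in a row of cups on the plywood stand, but they will be threaded onto the model's shaft from the other end. Move them to the empty four-bay rack in reverse order: the part at the left end of the stand goes into the bay at the right end of the rack, the next one beside it, and so on. One part stands upright, hub up, in each bay, and all are let go.

Things in the scene. Friction and masses are not known exactly. Their poses are not given: they have to be found in the camera images.
- pulley: Belt pulley: grooved double flange 46 mm in diameter and 14 mm high below, a plain hub 24 mm in diameter from there up to 48 mm. Loose, about 60 g, standing upright; origin at the centre of its underside, z up. Blue plastic like the other three parts, with a small black bore mark on top. It stands at the start in cup_pulley.
- gear: Gear: toothed disc 46 mm in diameter over the 12 teeth and 13 mm high below, a plain hub 30 mm in diameter from there up to 50 mm. Loose, about 60 g, standing upright; origin at the centre of its underside, z up. Blue plastic like the other three parts, with a small black bore mark on top. It stands at the start in cup_gear.
- bush: Flanged bush: foot flange 44 mm in diameter and 5 mm high, a thick plain barrel 36 mm in diameter from there up to 46 mm. Loose, about 60 g, standing upright; origin at the centre of its underside, z up. Blue plastic like the other three parts, with a small black bore mark on top. It stands at the start in cup_bush.
- cone: Cone wheel: foot 46 mm in diameter that tapers like a funnel to 20 mm at a height of 15 mm, then a thin hub 20 mm in diameter up to 50 mm. Loose, about 60 g, standing upright; origin at the centre of its underside, z up. Blue plastic like the other three parts, with a small black bore mark on top. It stands at the start in cup_cone.
- cup_pulley: One of the four identical square black cups fixed in a row on the stand, the one in which the pulley stands at the start: 60 x 60 mm outside, 52 x 52 mm inside, 12 mm high with a 4 mm floor (floor top 4 mm above the origin); origin at the centre of its underside, sides parallel to the stand. Which cup has which place in the row varies.
- cup_gear: One of the four identical square black cups fixed in a row on the stand, the one in which the gear stands at the start: 60 x 60 mm outside, 52 x 52 mm inside, 12 mm high with a 4 mm floor (floor top 4 mm above the origin); origin at the centre of its underside, sides parallel to the stand. Which cup has which place in the row varies.
- cup_bush: One of the four identical square black cups fixed in a row on the stand, the one in which the bush stands at the start: 60 x 60 mm outside, 52 x 52 mm inside, 12 mm high with a 4 mm floor (floor top 4 mm above the origin); origin at the centre of its underside, sides parallel to the stand. Which cup has which place in the row varies.
- cup_cone: One of the four identical square black cups fixed in a row on the stand, the one in which the cone stands at the start: 60 x 60 mm outside, 52 x 52 mm inside, 12 mm high with a 4 mm floor (floor top 4 mm above the origin); origin at the centre of its underside, sides parallel to the stand. Which cup has which place in the row varies.
- stand: Fixed plywood board, 90 x 300 x 10 mm, long side along y, carrying the four cups in a row at y = -102, -34, +34, +102 mm (x = 0), their undersides at z = 10 mm. Origin: centre of underside, x away from the robot, y to its left, turned up to 0.12 rad. It may be the nearer or the farther of the two rows.
- rack: Fixed rack to fill, roughly parallel to the stand: plate 90 x 300 mm with a grey tray of four open bays in a row at y = -102, -34, +34, +102 mm (x = 0), each 64 x 64 mm inside. Bay floor 10 mm above the origin, walls 4 mm thick, tops 20 mm above the origin. Origin: centre of underside, x away from the robot, y to its left, turned up to 0.12 rad. Empty at the start.
Mind the look-alikes: they are no part of the job. What is shaped like the cone but red is not meant.

How it is judged (in metres and radians):
At the end, for the whole second after the job is handed in: Each part stands in the bay whose place in the rack's row mirrors its cup's place in the stand's row (cup at y = +102 mm, bay at y = -102 mm, and so on): within 13 mm of the bay centre in rack x and y, origin 6 to 14 mm above the rack's, upright within 0.12 rad, released, at rest (((y of cup_pulley in the frame of stand between -0.122 and -0.082 m and y of pulley in the frame of rack between 0.089 and 0.115 m) or (y of cup_pulley in the frame of stand between -0.054 and -0.014 m and y of pulley in the frame of rack between 0.021 and 0.047 m) or (y of cup_pulley in the frame of stand between 0.014 and 0.054 m and y of pulley in the frame of rack between -0.047 and -0.021 m) or (y of cup_pulley in the frame of stand between 0.082 and 0.122 m and y of pulley in the frame of rack between -0.115 and -0.089 m)) and x of pulley in the frame of rack between -0.013 and 0.013 m and z of pulley in the frame of rack between 0.006 and 0.014 m and angle between each of pulley, gear, bush, cone's own z axis and vertical below 0.12 rad and linear speed of each of pulley, gear, bush, cone below 0.02 m/s and angular speed of each of pulley, gear, bush, cone below 0.2 rad/s and ((y of cup_gear in the frame of stand between -0.122 and -0.082 m and y of gear in the frame of rack between 0.089 and 0.115 m) or (y of cup_gear in the frame of stand between -0.054 and -0.014 m and y of gear in the frame of rack between 0.021 and 0.047 m) or (y of cup_gear in the frame of stand between 0.014 and 0.054 m and y of gear in the frame of rack between -0.047 and -0.021 m) or (y of cup_gear in the frame of stand between 0.082 and 0.122 m and y of gear in the frame of rack between -0.115 and -0.089 m)) and x of gear in the frame of rack between -0.013 and 0.013 m and z of gear in the frame of rack between 0.006 and 0.014 m and ((y of cup_bush in the frame of stand between -0.122 and -0.082 m and y of bush in the frame of rack between 0.089 and 0.115 m) or (y of cup_bush in the frame of stand between -0.054 and -0.014 m and y of bush in the frame of rack between 0.021 and 0.047 m) or (y of cup_bush in the frame of stand between 0.014 and 0.054 m and y of bush in the frame of rack between -0.047 and -0.021 m) or (y of cup_bush in the frame of stand between 0.082 and 0.122 m and y of bush in the frame of rack between -0.115 and -0.089 m)) and x of bush in the frame of rack between -0.013 and 0.013 m and z of bush in the frame of rack between 0.006 and 0.014 m and ((y of cup_cone in the frame of stand between -0.122 and -0.082 m and y of cone in the frame of rack between 0.089 and 0.115 m) or (y of cup_cone in the frame of stand between -0.054 and -0.014 m and y of cone in the frame of rack between 0.021 and 0.047 m) or (y of cup_cone in the frame of stand between 0.014 and 0.054 m and y of cone in the frame of rack between -0.047 and -0.021 m) or (y of cup_cone in the frame of stand between 0.082 and 0.122 m and y of cone in the frame of rack between -0.115 and -0.089 m)) and x of cone in the frame of rack between -0.013 and 0.013 m and z of cone in the frame of rack between 0.006 and 0.014 m); the robot touches nothing.
It also fails if it takes over 102 s, if anything falls off the work surface, if the arm or the gripper's body presses on something with over 40 N, if the wrist force passes 120 N, or if a joint passes its speed limit or range.

## Working session

There is one attempt and no reset: what is moved stays moved. The work goes in short steps, Python scripts to look and compute and a tool call to move; the robot and the scene stay as the last step left them, time stands still between calls to the robot, and variables do not carry over. Pictures are saved under pics/ and viewed, at most 14 in all, crops included, and the job is handed in when it is done.

Besides the shell and the picture viewer there is one more tool, called after "Request:" as name(argument=value, ...), one argument or row to a line, values as JSON. move_arm: Moves the arm, as the interface text tells. Its arguments: {"type":"object","properties":{"deltas":{"type":"array"},"newtons":{"type":"number"}},"required":["deltas"]}

```bash
mkdir -p pics; python3 - <<'E'
from rig import arm,get_image
import cv2,numpy as np
for n in("top","side"):
    g=get_image(n);cv2.imwrite(f"pics/{n}0.png",g["image"][:,:,::-1]);np.savez(f"{n}0.npz",**g)
    print(n,np.round(g["mtx"],1).tolist(),np.round(g["R"],3).tolist(),np.round(g["t"],3).tolist(), (-g["R"].T@g["t"]).round(3))
s=arm.get_state();print(s["t"],np.round(s["eef_pos"],4),np.round(s["tool_rot"],3).tolist(),s["finger_gap"])
E
```

```text
top [[436.9, 0.0, 279.6], [0.0, 436.9, 212.6], [0.0, 0.0, 1.0]] [[-0.194, -0.981, 0.002], [-0.961, 0.19, -0.203], [0.199, -0.041, -0.979]] [0.082, 0.607, 0.604] [ 0.479 -0.01   0.714]
side [[450.8, 0.0, 288.3], [0.0, 450.8, 211.7], [0.0, 0.0, 1.0]] [[0.954, -0.299, 0.005], [-0.159, -0.522, -0.838], [0.253, 0.799, -0.545]] [-0.597, 0.137, 0.618] [ 0.435 -0.6    0.455]
0.1 [0.1837 0.6229 0.2021] [[-0.959, 0.283, -0.0], [0.283, 0.959, -0.001], [-0.0, -0.002, -1.0]] 0.08810774543558685
```

View pics/top0.png

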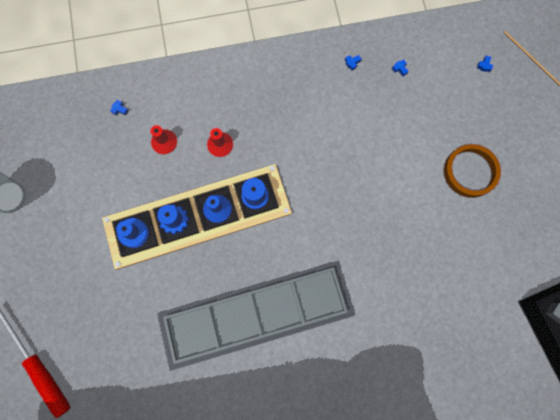

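View pics/side0.png

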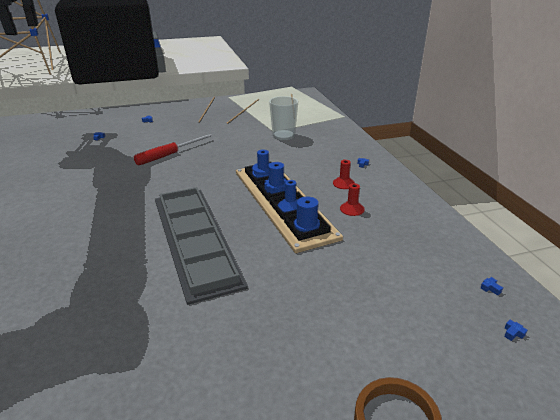

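The top view shows the stand farther, from (105,218) to (290,190). From left to right it holds the pulley (132,230), gear (172,217), cone (215,208) and bush (254,192). The empty rack is nearer, from (160,315) to (353,290), and the red decoys are behind the stand. The side view confirms the order: the thin hub is third and the thick barrel is nearest the side camera.

```bash
cat > h.py <<'E'
import cv2,numpy as np
def ray(g,uv,z):
    uv=np.asarray(uv,float).reshape(-1,2);d=np.c_[uv,np.ones(len(uv))]@np.linalg.inv(g["mtx"]).T@g["R"]
    c=-g["R"].T@g["t"];return (c+d*((z-c[2])/d[:,2])[:,None])[:,:2]
def rect(p):
    (c,wh,a)=cv2.minAreaRect(p.astype(np.float32));
    b=cv2.boxPoints((c,wh,a));e=[b[1]-b[0],b[2]-b[1]];l=max(e,key=np.linalg.norm);l=l*np.sign(l[1])
    return np.round(c,4),np.round(sorted(wh),4),round(float(np.degrees(np.arctan2(-l[0],l[1]))),2)
E
python3 - <<'E'
from h import *
for n in("top","side"):
    g=np.load(n+"0.npz");im=g["image"];hsv=cv2.cvtColor(im,cv2.COLOR_RGB2HSV);H,S,V=cv2.split(hsv)
    m=((H>10)&(H<32)&(S>50)&(V>120)).astype(np.uint8)
    m[:, 345:]=0
    if n=="side": m[:150]=0
    k,lab,st,_=cv2.connectedComponentsWithStats(m,connectivity=8);i=1+np.argmax(st[1:,4]);
    ys,xs=np.nonzero(m*(st[:,4]>30)[lab]);print(n,"stand",len(xs),rect(ray(g,np.c_[xs,ys],.010)))
    if n=="top":
        print(im[335,195],im[330,164],im[350,140],im[310,158],im[295,320],im[300,300])
        roi=np.zeros_like(m);roi[255:375,150:362]=1
        for th in (88,96,104):
          d=((V<th)&(roi>0)).astype(np.uint8)
          k,lab,st,_=cv2.connectedComponentsWithStats(d,connectivity=8);i=1+np.argmax(st[1:,4]);ys,xs=np.nonzero(lab==i);print(th,st[i],rect(ray(g,np.c_[xs,ys],.006)))
          hole=(1-d)*roi;k,lab,st,c=cv2.connectedComponentsWithStats(hole,connectivity=4)
          for i in range(1,k):
            if 500<st[i,4]<3000: ys,xs=np.nonzero(lab==i);print("  bay",st[i,4],rect(ray(g,np.c_[xs,ys],.010)))
        b=((H>100)&(H<130)&(S>120)).astype(np.uint8)
        for nm,(u,v) in dict(p=(132,230),g=(172,217),c=(215,208),b=(254,192)).items():
            r=V[v-22:v+12,u-14:u+15].astype(int)+1000*(1-cv2.erode(cv2.morphologyEx(b,cv2.MORPH_CLOSE,np.ones((9,9),np.uint8)),np.ones((7,7),np.uint8))[v-22:v+12,u-14:u+15].astype(int))
            y,x=np.unravel_index(r.argmin(),r.shape);print(nm,u-14+x,v-22+y,r.min(),ray(g,[u-14+x,v-22+y],dict(p=.062,g=.064,c=.064,b=.060)[nm]).round(4))
    o=im[150:400,90:370] if n=="top" else im[140:310,140:360]
    cv2.imwrite(f"pics/{n}crop.png",cv2.resize(o[:,:,::-1],None,fx=2.6,fy=2.4,interpolation=cv2.INTER_CUBIC))
E
```

```text
top stand 4207 (array([0.6443, 0.0948]), array([0.0908, 0.3001]), 6.78)
[132 139 143] [ 94  96 103] [145 149 155] [153 159 162] [126 134 136] [90 97 98]
88 [318 265  32  45 157] (array([ 0.4896, -0.1108]), array([0.0272, 0.077 ]), -64.32)
96 [219 262 132  48 489] (array([ 0.4789, -0.02  ]), array([0.0761, 0.1996]), 4.78)
104 [ 159  262  196  107 1766] (array([0.4709, 0.0284]), array([0.0891, 0.2982]), 4.8)
p 123 228 49 [[0.6343 0.1998]]
g 167 214 42 [[0.6423 0.1311]]
c 212 202 45 [[0.6475 0.061 ]]
b 253 189 44 [[ 0.6566 -0.0041]]
side stand 1103 (array([0.6448, 0.0925]), array([0.0904, 0.3067]), 6.93)
```

View pics/topcrop.png

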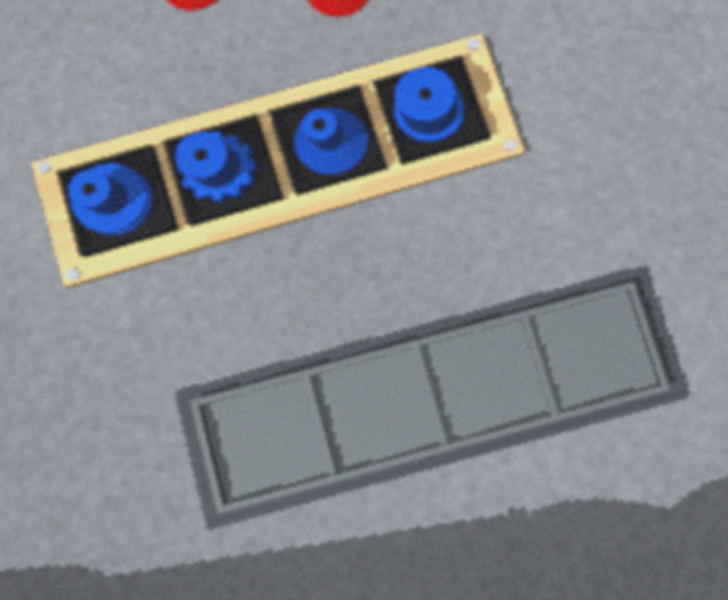

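The crop shows all four parts upright in their cups and the rack bays empty. The measured sizes (90×300 mm for both) and the bore marks agree with the geometry to about 3 mm. Next I work out the moves.

```bash
cat > d.py <<'E'
import sys,numpy as np
from rig import arm
from scipy.spatial.transform import Rotation as Ro
P=dict(p=(.633,.198,6.8),g=(.6413,.130,6.8),c=(.648,.061,6.8),b=(.6565,-.0055,6.8),
 P=(.4794,-.0732,4.8),G=(.4737,-.0055,4.8),C=(.4681,.0623,4.8),B=(.4624,.130,4.8))
s=arm.get_state();R=np.array(s["tool_rot"]);p=np.array(s["eef_pos"])
print(round(s["t"],2),p.round(4),"q",np.round(s["joint_positions"],0),"gap",s["finger_gap"],s["grasp_force"])
for a in sys.argv[1:]:
    n,z=a.split(":");x,y,h=P[n];c,q=np.cos(np.radians(h)),np.sin(np.radians(h))
    T=np.array([[q,c,0],[-c,q,0],[0,0,-1]])
    T=np.c_[np.cross([c,q,0],[0,0,-1]),[c,q,0],[0,0,-1]]
    print(a,(R.T@(np.array([x,y,float(z)])-p)).round(4),np.degrees(Ro.from_matrix(R.T@T).as_rotvec()).round(2))
E
python3 d.py p:.2 p:.11
```

```text
0.1 [0.1837 0.6229 0.2021] q [-77.  31.  -0.  88.   0.  61.  -4.] gap 0.08810774543558685 0.0
p:.2 [-0.5511 -0.2805  0.0025] [-7.000e-02  6.000e-02  6.677e+01]
p:.11 [-0.5511 -0.2803  0.0925] [-7.000e-02  6.000e-02  6.677e+01]
```

Request:
move_arm(
  deltas=[
    [-0.04,-0.02,0,0,0,5,0.088],
    [-0.08,-0.04,0,0,0,10,0.088],
    [-0.12,-0.06,0,0,0,15,0.088],
    [-0.16,-0.08,0,0,0,20,0.088],
    [-0.2,-0.1,0,0,0,25,0.088],
    [-0.24,-0.12,0,0,0,30,0.088],
    [-0.28,-0.14,0,0,0,35,0.088],
    [-0.32,-0.16,0,0,0,40,0.088],
  ],
  newtons=25,
)

```text
t: 0.9
eef_pos: [0.4464, 0.3779, 0.2026]
tool_rot: [[-0.55, 0.835, -0.0], [0.835, 0.55, -0.0], [-0.0, -0.0, -1.0]]
contact_force: [0.5, 0.0, 0.4]
finger_gap: 0.0883
grasp_force: 0.0
```

```bash
python3 d.py p:.2 p:.11
```

```text
0.9 [0.4464 0.3779 0.2026] q [-55.  25.  13.  99.  -6.  57.  -6.] gap 0.0883098595638374 0.0
p:.2 [-0.2529  0.0568  0.0026] [-2.000e-02  1.000e-02  2.657e+01]
p:.11 [-0.2529  0.0569  0.0926] [-2.000e-02  1.000e-02  2.657e+01]
```

Request:
move_arm(
  deltas=[
    [-0.042,0.009,0,0,0,4.4,0.088],
    [-0.084,0.019,0,0,0,8.8,0.088],
    [-0.126,0.028,0.0,0,0,13.3,0.088],
    [-0.168,0.038,0.01,0,0,17.7,0.088],
    [-0.21,0.047,0.03,0,0,22.1,0.088],
    [-0.253,0.057,0.05,0,0,26.6,0.088],
    [-0.253,0.057,0.085,0,0,26.6,0.088],
    [-0.253,0.057,0.085,0,0,26.6,0.088],
  ],
)

```text
t: 1.7
eef_pos: [0.6297, 0.1978, 0.1128]
tool_rot: [[-0.119, 0.993, -0.008], [0.993, 0.119, -0.004], [-0.003, -0.009, -1.0]]
contact_force: [-0.6, 0.7, -0.7]
finger_gap: 0.088
grasp_force: 0.0
```

```bash
python3 d.py p:.033; python3 - <<'E'
from rig import get_image
import cv2,numpy as np
a=[get_image(n)["image"] for n in("top","side")]
cv2.imwrite("pics/a1.png",np.hstack([cv2.resize(a[0][100:400,60:360],(400,400)),cv2.resize(a[1][60:360,130:430],(400,400))])[:,:,::-1])
E
```

```text
1.7 [0.6297 0.1978 0.1128] q [-35.  39.  20.  91. -15.  54.  -3.] gap 0.08795740778752406 0.0
p:.033 [0.     0.004  0.0798] [-0.51  0.15  0.05]
```

View pics/a1.png

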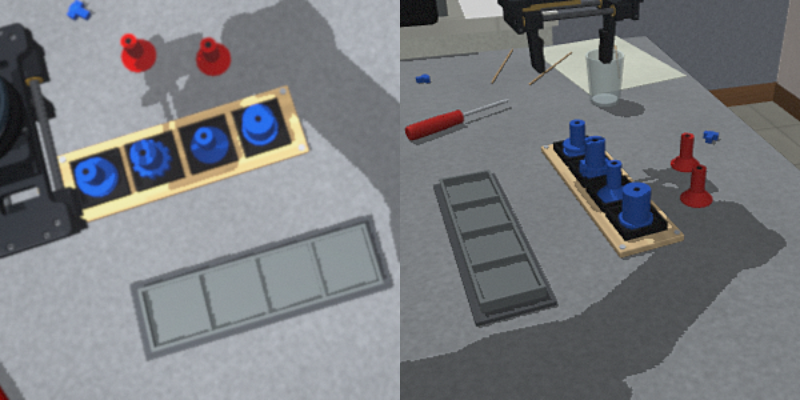

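```bash
python3 - <<'E'
from rig import get_image,arm
import cv2,numpy as np
s=arm.get_state();print(s["t"],s["eef_pos"])
for n in("side","top"):
    g=get_image(n)
    for X in (np.array(s["eef_pos"]),[.633,.198,.014],[.633,.198,.062]):
        c=g["R"]@X+g["t"];print(n,(g["mtx"]@(c/c[2])).round(1))
    cv2.imwrite(f"pics/b_{n}.png",g["image"][:,:,::-1])
E
```

```text
1.8 [0.63185246 0.20119796 0.11753624]
side [260.5 125.7   1. ]
side [262.9 173.6   1. ]
side [262.3 152.4   1. ]
top [108.3 223.1   1. ]
top [134.6 233.5   1. ]
top [124.3 228.6   1. ]
```

View pics/b_side.png

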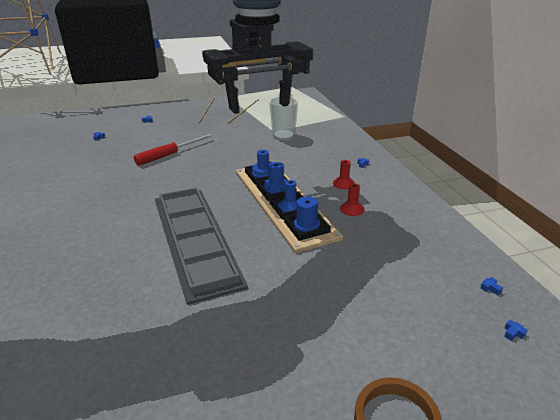

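```bash
python3 - <<'E'
import cv2,numpy as np
a=cv2.imread("pics/b_side.png")[20:200,180:360];b=cv2.imread("pics/b_top.png")[120:330,0:210]
cv2.imwrite("pics/z1.png",np.hstack([cv2.resize(a,(400,400),interpolation=2),cv2.resize(b,(400,400),interpolation=2)]))
E
```

```text
(no output)
```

View pics/z1.png

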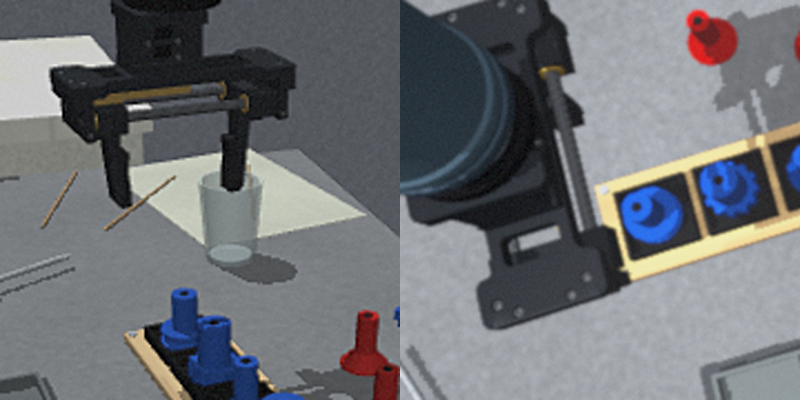

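The zoom shows the fingertips at about (234,112) and (285,105) in the side image. The reported TCP projects to (260,126), so the fingers look higher or farther than the state says. I'll check this against the start image and after a careful descent to a height that is still clear of the parts.

Request:
move_arm(
  deltas=[
    [0,0.001,0.01,0,0,0,0.088],
    [-0.003,0.001,0.02,0,0,0,0.088],
    [-0.003,0.001,0.03,0,0,0,0.088],
    [-0.003,0.001,0.037,0,0,0,0.088],
    [-0.003,0.001,0.037,0,0,0,0.088],
  ],
)

```text
t: 2.4
eef_pos: [0.6332, 0.197, 0.0792]
tool_rot: [[-0.121, 0.993, -0.002], [0.993, 0.121, -0.001], [-0.001, -0.003, -1.0]]
contact_force: [-0.3, 0.4, 0.6]
finger_gap: 0.0881
grasp_force: 0.0
```

```bash
python3 - <<'E'
from rig import get_image,arm
import cv2,numpy as np
s=arm.get_state();print(s["t"],s["eef_pos"],np.round(s["tool_rot"],3).tolist())
R=np.array(s["tool_rot"]);p=np.array(s["eef_pos"])
g0=np.load("side0.npz")
def pr(g,X): c=g["R"]@X+g["t"];return (g["mtx"]@(c/c[2]))[:2].round(1)
print("start",pr(g0,np.array([.184,.623,.203])))
g=get_image("side");t=get_image("top")
for X in [(0,.053,0),(0,-.053,0),(0,.0935,-.064),(0,-.0935,-.064),(.0375,.0935,-.064),(.0375,-.0935,-.064)]: print(X,pr(g,p+R@X),pr(t,p+R@X))
a=cv2.resize(g["image"][20:200,180:360],(400,400),interpolation=2);b=cv2.resize(t["image"][120:330,0:210],(400,400),interpolation=2)
cv2.imwrite("pics/z2.png",np.hstack([a,b])[:,:,::-1])
E
```

```text
2.4 [0.63319451 0.19704682 0.0792356 ] [[-0.121, 0.993, -0.002], [0.993, 0.121, -0.001], [-0.001, -0.003, -1.0]]
start [28.1 45.7]
(0, 0.053, 0) [286.7 140.2] [112.4 193.2]
(0, -0.053, 0) [236.8 149.2] [129.7 260.6]
(0, 0.0935, -0.064) [305.6 106.9] [ 87.9 154.5]
(0, -0.0935, -0.064) [213.8 121. ] [120.7 285.6]
(0.0375, 0.0935, -0.064) [297.4 101. ] [ 61.1 162.6]
(0.0375, -0.0935, -0.064) [208.1 114.2] [ 92.3 294.9]
```

View pics/z2.png

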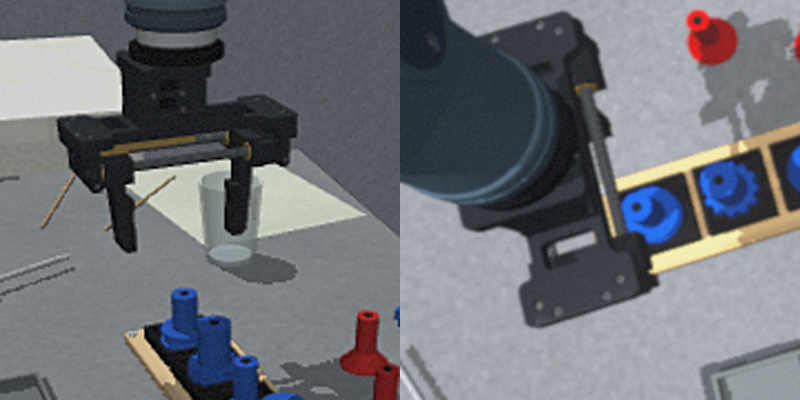

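The side view now shows the tips at (237,132) and (287,124). The predictions were (237,149) and (287,140), so the columns match and both tips sit about 17 px too high, or about 37 mm. The top view of the body agrees. The offset is toward safety, so I'll descend to the planned height and look at the tips against the part.

Request:
move_arm(
  deltas=[
    [0,0,0.015,0,0,0,0.088],
    [0,0,0.03,0,0,0,0.088],
    [0,0,0.04,0,0,0,0.088],
    [0,0,0.046,0,0,0,0.088],
    [0,0,0.046,0,0,0,0.088],
  ],
)

```text
t: 3.0
eef_pos: [0.6334, 0.197, 0.0334]
tool_rot: [[-0.121, 0.993, -0.002], [0.993, 0.121, -0.001], [-0.001, -0.002, -1.0]]
contact_force: [-0.1, 0.5, 0.2]
finger_gap: 0.0881
grasp_force: 0.0
```

```bash
cat > look.py <<'E'
import sys,cv2,numpy as np
from rig import get_image,arm
s=arm.get_state();R=np.array(s["tool_rot"]);p=np.array(s["eef_pos"]);print(s["t"],p.round(4),s["finger_gap"],s["grasp_force"],np.round(s["contact_force"],1))
def pr(g,X): c=g["R"]@X+g["t"];return (g["mtx"]@(c/c[2]))[:2].round(1)
g=get_image("side");t=get_image("top")
h=s["finger_gap"]/2+.009
for y in(h,-h): print(pr(g,p+R@(0,y,0)),pr(t,p+R@(0,y,0)))
n,u,v,U,W=sys.argv[1],*map(int,sys.argv[2:6])
a=cv2.resize(g["image"][v:v+160,u:u+160],(400,400),interpolation=2);b=cv2.resize(t["image"][W:W+200,U:U+200],(400,400),interpolation=2)
cv2.imwrite(f"pics/{n}.png",np.hstack([a,b])[:,:,::-1])
E
python3 look.py z3 180 70 40 130
```

```text
3.0 [0.6334 0.197  0.0334] 0.08808242423510232 0.0 [-0.1  0.5  0.2]
[286.8 160.6] [123.  200.1]
[238.2 170.2] [139.6 263.3]
```

View pics/z3.png

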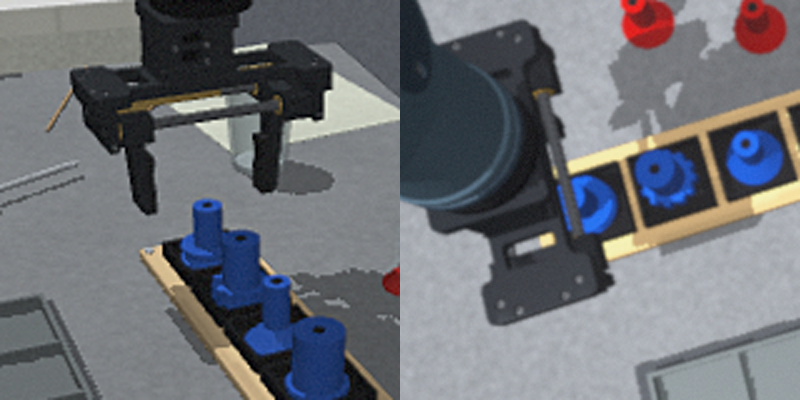

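```bash
python3 - <<'E'
from rig import get_image,arm
import numpy as np
from scipy.optimize import least_squares
s=arm.get_state();R=np.array(s["tool_rot"]);p=np.array(s["eef_pos"])
def pr(g,X): c=g["R"]@X+g["t"];return (g["mtx"]@(c/c[2]))[:2]
g=dict(np.load("side0.npz"));t=dict(np.load("top0.npz"))
h=.053
for corner in(-.064,-.09):
  f=lambda d:np.r_[pr(g,p+d+R@(0,h,0))-(286,146),pr(g,p+d+R@(0,-h,0))-(238.8,154.8),pr(t,p+d+R@(-.0375,-.0935,corner))-(145,272)]
  r=least_squares(f,np.zeros(3),x_scale=.01);print(corner,r.x.round(4),r.fun.round(1))
E
```

```text
-0.064 [0.0053 0.0096 0.0269] [ 2.3 -0.3  0.7  0.1 -0.1  2. ]
-0.09 [0.0023 0.0009 0.0312] [ 2.2 -0.3  0.1  0.2 -0.1  1.4]
```

Fitting both views puts the real tips 30 mm above the reported TCP with no offset in x or y. Closing here tests it: the fingers should close above the hub if so, and stop at 24 mm if the state is right.

Request:
move_arm(
  deltas=[
    [0,0,0,0,0,0,0.06],
    [0,0,0,0,0,0,0.04],
    [0,0,0,0,0,0,0.02],
    [0,0,0,0,0,0,0.01],
    [0,0,0,0,0,0,0.01],
    [0,0,0,0,0,0,0.01],
  ],
  newtons=8,
)

```text
t: 3.7
eef_pos: [0.6343, 0.1973, 0.0349]
tool_rot: [[-0.121, 0.993, 0.0], [0.993, 0.121, 0.0], [0.0, 0.0, -1.0]]
contact_force: [1.2, -0.0, -0.1]
finger_gap: 0.0424
grasp_force: 0.0
```

Request:
move_arm(
  deltas=[
    [0,0,0,0,0,0,0.01],
    [0,0,0,0,0,0,0.01],
    [0,0,0,0,0,0,0.01],
    [0,0,0,0,0,0,0.01],
    [0,0,0,0,0,0,0.01],
  ],
)

```text
t: 4.2
eef_pos: [0.6343, 0.1973, 0.0348]
tool_rot: [[-0.121, 0.993, 0.0], [0.993, 0.121, -0.0], [-0.0, 0.0, -1.0]]
contact_force: [-0.6, 0.4, -0.2]
finger_gap: 0.0102
grasp_force: 0.0
```

The gap reached 10 mm with no grip force, so the fingers are above the hub and the reported z does not match reality. I'll measure the real tip with the fingers together.

```bash
python3 look.py z4 180 70 40 130
```

```text
4.2 [0.6343 0.1973 0.0348] 0.010165966650470908 0.0 [-0.6  0.4 -0.2]
[269.8 163.3] [128.4 222.2]
[256.9 165.9] [132.8 239. ]
```

View pics/z4.png

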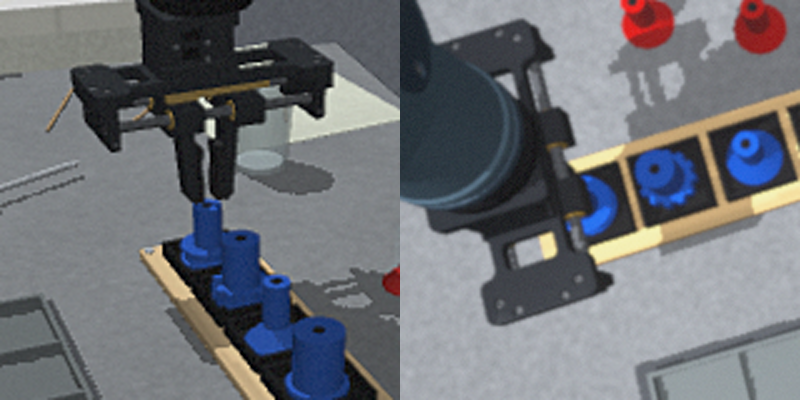

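The tips meet at (263,149), just above the hub top at (263,152). That is 15 px above the prediction, so the offset is about +35 mm. I'll reopen, go down to a reported z of 0.003 (real tip about 37 mm) and grip.

Request:
move_arm(
  deltas=[
    [0,0,0,0,0,0,0.065],
    [0,0,0,0,0,0,0.065],
    [0,0,0,0,0,0,0.065],
    [0,0,0,0,0,0,0.065],
    [0,0,0,0,0,0,0.065],
    [0,0,0.007,0,0,0,0.065],
    [0,0,0.015,0,0,0,0.065],
    [0,0,0.015,0,0,0,0.065],
  ],
)

```text
t: 5.1
eef_pos: [0.633, 0.197, 0.0181]
tool_rot: [[-0.121, 0.993, -0.003], [0.993, 0.121, -0.001], [-0.001, -0.003, -1.0]]
contact_force: [-0.0, -0.2, -0.6]
finger_gap: 0.0646
grasp_force: 0.0
```

Request:
move_arm(
  deltas=[
    [0,0,0.008,0,0,0,0.065],
    [0,0,0.016,0,0,0,0.065],
    [0,0,0.016,0,0,0,0.02],
    [0,0,0.016,0,0,0,0.01],
    [0,0,0.016,0,0,0,0.01],
    [0,0,0.016,0,0,0,0.01],
    [0,0,0.016,0,0,0,0.01],
    [0,0,0.016,0,0,0,0.01],
  ],
  newtons=25,
)

```text
t: 5.9
eef_pos: [0.6345, 0.1974, 0.0041]
tool_rot: [[-0.121, 0.993, 0.0], [0.993, 0.121, 0.0], [0.0, 0.0, -1.0]]
contact_force: [0.1, 0.6, 1.0]
finger_gap: 0.0232
grasp_force: 25.0
```

Gripped, with a 23.2 mm gap against the 24 mm hub.

Request:
move_arm(
  deltas=[
    [0,0,-0.015,0,0,0,0.01],
    [0,0,-0.04,0,0,0,0.01],
    [0,0,-0.07,0,0,0,0.01],
    [0,0,-0.07,0,0,0,0.01],
  ],
)

```text
t: 6.3
eef_pos: [0.6377, 0.198, 0.0792]
tool_rot: [[-0.121, 0.993, 0.008], [0.993, 0.121, 0.003], [0.002, 0.008, -1.0]]
contact_force: [0.1, -0.6, 0.1]
finger_gap: 0.0235
grasp_force: 25.0
```

```bash
python3 d.py P:.074 P:.000
```

```text
6.3 [0.6377 0.198  0.0792] q [-34.  41.  19.  91. -16.  49.  -2.] gap 0.02354020969745451 24.99995682388544
P:.074 [-0.2501 -0.19    0.0033] [ 0.45 -0.1   2.15]
P:.000 [-0.2502 -0.1906  0.0773] [ 0.45 -0.1   2.15]
```

Request:
move_arm(
  deltas=[
    [-0.036,-0.027,0,0,0,0.3,0.01],
    [-0.072,-0.054,0,0,0,0.6,0.01],
    [-0.108,-0.08,0,0,0,0.9,0.01],
    [-0.144,-0.107,0,0,0,1.2,0.01],
    [-0.18,-0.134,0,0,0,1.5,0.01],
    [-0.215,-0.16,0,0,0,1.8,0.01],
    [-0.25,-0.186,0,0,0,2.1,0.01],
    [-0.25,-0.186,0,0,0,2.1,0.01],
  ],
)

```text
t: 7.1
eef_pos: [0.4763, -0.0792, 0.0742]
tool_rot: [[-0.076, 0.997, -0.002], [0.997, 0.076, -0.002], [-0.002, -0.002, -1.0]]
contact_force: [-0.3, 0.5, -0.2]
finger_gap: 0.0231
grasp_force: 25.0
```

Request:
move_arm(
  deltas=[
    [0,0,0,0,0,0,0.01],
    [0,0,0.02,0,0,0,0.01],
    [0,0,0.04,0,0,0,0.01],
    [0,0,0.055,0,0,0,0.01],
    [0,0,0.055,0,0,0,0.01],
    [0,0,0.055,0,0,0,0.01],
  ],
)

```text
t: 7.7
eef_pos: [0.4806, -0.0723, 0.019]
tool_rot: [[-0.087, 0.996, 0.0], [0.996, 0.087, 0.0], [0.0, 0.0, -1.0]]
contact_force: [0.1, 0.1, 0.7]
finger_gap: 0.0231
grasp_force: 25.0
```

```bash
python3 d.py P:.000; python3 look.py z5 120 140 190 210
```

```text
7.7 [ 0.4806 -0.0723  0.019 ] q [-10.  33.  16. 120. -19.  29.  25.] gap 0.023091688535839303 25.000006752088666
P:.000 [-0.0007 -0.0013  0.019 ] [ 0.01 -0.02  0.16]
7.7 [ 0.4806 -0.0723  0.019 ] 0.023091688535839303 25.000006752088666 [0.1 0.1 0.7]
[223.2 263.8] [314.  281.6]
[196.1 270.5] [321.8 307.3]
```

View pics/z5.png

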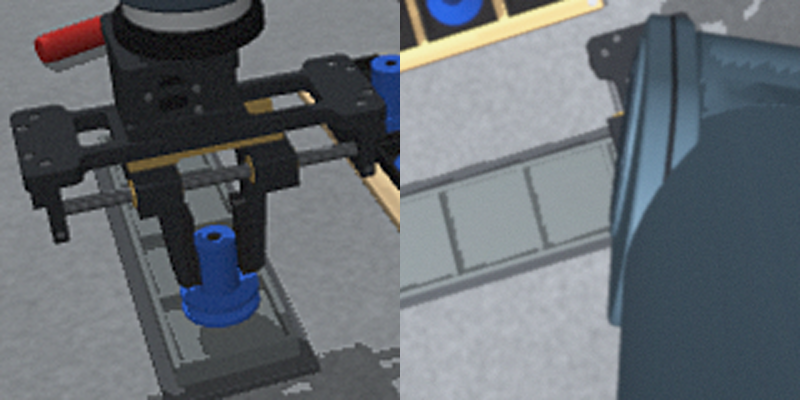

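The side view shows the pulley gripped upright and hanging over the nearest (right-end) bay. The part is about 19 mm above its seat, so I'll lower it and release.

Request:
move_arm(
  deltas=[
    [0,-0.001,0.006,0,0,0,0.01],
    [0,-0.001,0.012,0,0,0,0.01],
    [0,-0.001,0.017,0,0,0,0.01],
    [0,-0.001,0.018,0,0,0,0.01],
    [0,-0.001,0.018,0,0,0,0.01],
  ],
)

```text
t: 8.3
eef_pos: [0.4787, -0.0735, 0.0005]
tool_rot: [[-0.085, 0.996, -0.001], [0.996, 0.085, 0.0], [0.0, -0.001, -1.0]]
contact_force: [-0.4, -0.3, -0.2]
finger_gap: 0.0232
grasp_force: 25.0
```

Request:
move_arm(
  deltas=[
    [0,0,0,0,0,0,0.03],
    [0,0,0,0,0,0,0.045],
    [0,0,0,0,0,0,0.065],
    [0,0,0,0,0,0,0.065],
    [0,0,0,0,0,0,0.065],
    [0,0,-0.02,0,0,0,0.065],
    [0,0,-0.05,0,0,0,0.065],
    [0,0,-0.075,0,0,0,0.065],
  ],
)

```text
t: 9.1
eef_pos: [0.4789, -0.0736, 0.0769]
tool_rot: [[-0.085, 0.996, -0.0], [0.996, 0.085, -0.0], [-0.0, -0.0, -1.0]]
contact_force: [-0.3, -0.2, 0.3]
finger_gap: 0.0651
grasp_force: 0.0
```

```bash
python3 d.py g:.074
```

```text
9.1 [ 0.4789 -0.0736  0.0769] q [-13.  27.  20. 119. -15.  36.  23.] gap 0.06507362559987387 0.0
g:.074 [0.1891 0.179  0.0028] [-0.01  0.01 -1.94]
```

Request:
move_arm(
  deltas=[
    [0.032,0.03,0,0,0,-0.3,0.065],
    [0.064,0.06,0,0,0,-0.6,0.065],
    [0.096,0.09,0,0,0,-1,0.065],
    [0.128,0.12,0,0,0,-1.3,0.065],
    [0.16,0.15,0,0,0,-1.6,0.065],
    [0.189,0.179,0,0,0,-1.9,0.065],
    [0.189,0.179,0,0,0,-1.9,0.065],
    [0.189,0.179,0,0,0,-1.9,0.065],
  ],
)

```text
t: 9.9
eef_pos: [0.6411, 0.1306, 0.0753]
tool_rot: [[-0.119, 0.993, -0.001], [0.993, 0.119, -0.0], [-0.0, -0.001, -1.0]]
contact_force: [-0.2, -0.4, 0.4]
finger_gap: 0.0652
grasp_force: 0.0
```

```bash
python3 d.py g:.004; python3 look.py z6 180 90 110 130
```

```text
9.9 [0.6411 0.1306 0.0753] q [-28.  41.  19.  93. -17.  49.   4.] gap 0.06521601590870559 0.0
g:.004 [-0.0006  0.0002  0.0713] [-0.04  0.02  0.06]
9.9 [0.6411 0.1306 0.0753] 0.06521601590870559 0.0 [-0.2 -0.4  0.4]
[295.5 156.4] [158.4 187.6]
[254.5 164.4] [172.9 239.5]
```

View pics/z6.png

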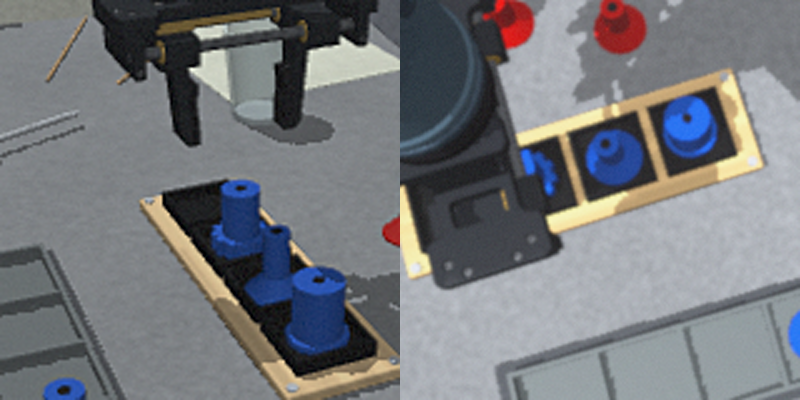

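The side view shows the open tips centred on the gear hub (240,185), the pulley's cup empty, and the pulley's top in the rack at lower left. Next: descend and grip.

Request:
move_arm(
  deltas=[
    [0,0,0.02,0,0,0,0.065],
    [0,0,0.04,0,0,0,0.065],
    [0,0,0.058,0,0,0,0.065],
    [0,0,0.07,0,0,0,0.065],
    [0,0,0.07,0,0,0,0.065],
    [0,0,0.07,0,0,0,0.04],
    [0,0,0.07,0,0,0,0.01],
    [0,0,0.07,0,0,0,0.01],
  ],
)

```text
t: 10.8
eef_pos: [0.642, 0.1302, 0.0067]
tool_rot: [[-0.118, 0.993, 0.001], [0.993, 0.118, 0.0], [0.0, 0.002, -1.0]]
contact_force: [-0.1, -0.7, 1.0]
finger_gap: 0.0431
grasp_force: 0.0
```

Request:
move_arm(
  deltas=[
    [0,0,0,0,0,0,0.01],
    [0,0,0,0,0,0,0.01],
    [0,0,0,0,0,0,0.01],
    [0,0,0,0,0,0,0.01],
  ],
)

```text
t: 11.2
eef_pos: [0.6418, 0.1301, 0.0063]
tool_rot: [[-0.118, 0.993, 0.001], [0.993, 0.118, 0.0], [0.0, 0.001, -1.0]]
contact_force: [-0.2, 0.2, 4.5]
finger_gap: 0.0293
grasp_force: 25.0
```

Request:
move_arm(
  deltas=[
    [0,0,-0.02,0,0,0,0.01],
    [0,0,-0.065,0,0,0,0.01],
    [-0.012,-0.02,-0.07,0,0,0,0.01],
    [-0.034,-0.055,-0.07,0,0,0.5,0.01],
    [-0.056,-0.09,-0.07,0,0,1,0.01],
    [-0.078,-0.125,-0.07,0,0,1.5,0.01],
    [-0.1,-0.16,-0.07,0,0,2,0.01],
    [-0.115,-0.183,-0.07,0,0,2,0.01],
  ],
)

```text
t: 12.0
eef_pos: [0.47, -0.0076, 0.0756]
tool_rot: [[-0.081, 0.997, -0.002], [0.997, 0.081, -0.0], [-0.0, -0.002, -1.0]]
contact_force: [-0.0, -0.1, 0.2]
finger_gap: 0.0291
grasp_force: 25.0
```

Request:
move_arm(
  deltas=[
    [0,0,0,0,0,0,0.01],
    [0,0,0,0,0,0,0.01],
    [0,0,0.02,0,0,0,0.01],
    [0,0,0.04,0,0,0,0.01],
    [0,0,0.055,0,0,0,0.01],
    [0,0,0.055,0,0,0,0.01],
    [0,0,0.055,0,0,0,0.01],
  ],
)

```text
t: 12.7
eef_pos: [0.4739, -0.0052, 0.0209]
tool_rot: [[-0.084, 0.996, 0.0], [0.996, 0.084, 0.0], [0.0, 0.0, -1.0]]
contact_force: [-0.1, 0.5, -0.6]
finger_gap: 0.0298
grasp_force: 25.0
```

```bash
python3 d.py G:.0025
```

```text
12.7 [ 0.4739 -0.0052  0.0209] q [-18.  33.  17. 121. -19.  28.  18.] gap 0.02979802921533606 24.99977977015078
G:.0025 [-0.0003 -0.0002  0.0184] [ 0.01 -0.    0.02]
```

Request:
move_arm(
  deltas=[
    [0,0,0.006,0,0,0,0.01],
    [0,0,0.012,0,0,0,0.01],
    [0,0,0.017,0,0,0,0.01],
    [0,0,0.018,0,0,0,0.01],
    [0,0,0.018,0,0,0,0.01],
  ],
)

```text
t: 13.2
eef_pos: [0.473, -0.0058, 0.0027]
tool_rot: [[-0.083, 0.997, -0.0], [0.997, 0.083, -0.0], [0.0, -0.0, -1.0]]
contact_force: [0.6, -0.4, -1.0]
finger_gap: 0.029
grasp_force: 25.0
```

Request:
move_arm(
  deltas=[
    [0,0,0,0,0,0,0.04],
    [0,0,0,0,0,0,0.055],
    [0,0,0,0,0,0,0.065],
    [0,0,0,0,0,0,0.065],
    [0,0,0,0,0,0,0.065],
    [0,0,-0.02,0,0,0,0.065],
    [0,0,-0.05,0,0,0,0.065],
    [0,0,-0.075,0,0,0,0.065],
  ],
)

```text
t: 14.0
eef_pos: [0.473, -0.0058, 0.0788]
tool_rot: [[-0.083, 0.997, -0.0], [0.997, 0.083, -0.0], [-0.0, -0.0, -1.0]]
contact_force: [-0.1, -0.3, 0.1]
finger_gap: 0.0652
grasp_force: 0.0
```

```bash
python3 d.py c:.074
```

```text
14.0 [ 0.473  -0.0058  0.0788] q [-22.  26.  21. 121. -15.  36.  15.] gap 0.06520453735139133 0.0
c:.074 [0.0521 0.1799 0.0048] [-0.01  0.01 -2.04]
```

Request:
move_arm(
  deltas=[
    [0.012,0.04,0,0,0,-0.5,0.065],
    [0.024,0.08,0,0,0,-1,0.065],
    [0.036,0.12,0,0,0,-1.5,0.065],
    [0.047,0.16,0,0,0,-2,0.065],
    [0.052,0.18,0,0,0,-2,0.065],
    [0.052,0.18,0,0,0,-2,0.065],
    [0.052,0.18,0,0,0,-2,0.065],
  ],
)

```text
t: 14.7
eef_pos: [0.6472, 0.0605, 0.0773]
tool_rot: [[-0.118, 0.993, -0.001], [0.993, 0.118, -0.001], [-0.0, -0.002, -1.0]]
contact_force: [-0.4, -0.8, -0.2]
finger_gap: 0.0646
grasp_force: 0.0
```

```bash
python3 d.py c:.004
```

```text
14.7 [0.6472 0.0605 0.0773] q [-23.  40.  20.  94. -17.  49.  11.] gap 0.06461834101178862 0.0
c:.004 [0.0004 0.001  0.0733] [-0.09  0.02 -0.04]
```

Request:
move_arm(
  deltas=[
    [0,0,0.02,0,0,0,0.065],
    [0,0,0.04,0,0,0,0.065],
    [0,0,0.06,0,0,0,0.065],
    [0,0,0.072,0,0,0,0.065],
    [0,0,0.072,0,0,0,0.065],
    [0,0,0.072,0,0,0,0.04],
    [0,0,0.072,0,0,0,0.01],
    [0,0,0.072,0,0,0,0.01],
  ],
)

```text
t: 15.5
eef_pos: [0.6489, 0.0611, 0.0069]
tool_rot: [[-0.118, 0.993, 0.002], [0.993, 0.118, 0.0], [0.0, 0.002, -1.0]]
contact_force: [-0.6, 0.0, 0.8]
finger_gap: 0.0431
grasp_force: 0.0
```

Request:
move_arm(
  deltas=[
    [0,0,0,0,0,0,0.01],
    [0,0,0,0,0,0,0.01],
    [0,0,0,0,0,0,0.01],
    [0,0,0,0,0,0,0.01],
    [0,0,0,0,0,0,0.01],
  ],
)

```text
t: 16.0
eef_pos: [0.6484, 0.0611, 0.006]
tool_rot: [[-0.118, 0.993, 0.0], [0.993, 0.118, 0.0], [-0.0, 0.0, -1.0]]
contact_force: [-0.4, 0.3, 1.4]
finger_gap: 0.0196
grasp_force: 25.0
```

Request:
move_arm(
  deltas=[
    [0,0,-0.02,0,0,0,0.01],
    [0,0,-0.065,0,0,0,0.01],
    [0.003,-0.025,-0.07,0,0,0,0.01],
    [0.008,-0.065,-0.07,0,0,0.5,0.01],
    [0.013,-0.105,-0.07,0,0,1,0.01],
    [0.018,-0.145,-0.07,0,0,1.5,0.01],
    [0.022,-0.179,-0.07,0,0,2,0.01],
    [0.022,-0.179,-0.07,0,0,2,0.01],
  ],
)

```text
t: 16.8
eef_pos: [0.4619, 0.0615, 0.0751]
tool_rot: [[-0.083, 0.996, -0.006], [0.997, 0.083, -0.0], [0.001, -0.006, -1.0]]
contact_force: [1.7, -0.1, -0.4]
finger_gap: 0.0192
grasp_force: 25.0
```

Request:
move_arm(
  deltas=[
    [0,0,0,0,0,0,0.01],
    [0,0,0,0,0,0,0.01],
    [0,0,0.02,0,0,0,0.01],
    [0,0,0.04,0,0,0,0.01],
    [0,0,0.055,0,0,0,0.01],
    [0,0,0.055,0,0,0,0.01],
    [0,0,0.055,0,0,0,0.01],
  ],
)

```text
t: 17.5
eef_pos: [0.4687, 0.0616, 0.0209]
tool_rot: [[-0.083, 0.997, 0.0], [0.997, 0.083, -0.0], [-0.0, 0.0, -1.0]]
contact_force: [-0.1, 0.5, -0.6]
finger_gap: 0.0196
grasp_force: 25.0
```

```bash
python3 d.py C:.0025
```

```text
17.5 [0.4687 0.0616 0.0209] q [-27.  32.  17. 122. -19.  28.  10.] gap 0.01957982163110655 24.998900815844536
C:.0025 [ 0.0008 -0.0006  0.0184] [ 0.02  0.02 -0.05]
```

Request:
move_arm(
  deltas=[
    [0.001,0,0.006,0,0,0,0.01],
    [0.001,0,0.012,0,0,0,0.01],
    [0.001,0,0.017,0,0,0,0.01],
    [0.001,0,0.018,0,0,0,0.01],
    [0.001,0,0.018,0,0,0,0.01],
  ],
)

```text
t: 18.0
eef_pos: [0.4676, 0.0627, 0.0026]
tool_rot: [[-0.083, 0.997, -0.0], [0.997, 0.083, -0.0], [-0.0, -0.0, -1.0]]
contact_force: [0.7, -0.3, -1.8]
finger_gap: 0.0192
grasp_force: 25.0
```

Request:
move_arm(
  deltas=[
    [0,0,0,0,0,0,0.03],
    [0,0,0,0,0,0,0.05],
    [0,0,0,0,0,0,0.07],
    [0,0,0,0,0,0,0.07],
    [0,0,0,0,0,0,0.07],
    [0,0,-0.02,0,0,0,0.07],
    [0,0,-0.05,0,0,0,0.07],
    [0,0,-0.075,0,0,0,0.07],
  ],
)

```text
t: 18.8
eef_pos: [0.4677, 0.0626, 0.0788]
tool_rot: [[-0.083, 0.997, -0.0], [0.997, 0.083, -0.0], [-0.0, -0.0, -1.0]]
contact_force: [0.5, 0.6, -0.2]
finger_gap: 0.0702
grasp_force: 0.0
```

```bash
python3 d.py b:.074
```

```text
18.8 [0.4677 0.0626 0.0788] q [-30.  26.  21. 121. -16.  36.   7.] gap 0.07018046742837235 0.0
b:.074 [-0.0836  0.1825  0.0048] [-0.01  0.01 -2.04]
```

Request:
move_arm(
  deltas=[
    [-0.018,0.04,0,0,0,-0.5,0.07],
    [-0.036,0.08,0,0,0,-1,0.07],
    [-0.054,0.12,0,0,0,-1.5,0.07],
    [-0.072,0.16,0,0,0,-2,0.07],
    [-0.084,0.183,0,0,0,-2,0.07],
    [-0.084,0.183,0,0,0,-2,0.07],
    [-0.084,0.183,0,0,0,-2,0.07],
  ],
)

```text
t: 19.5
eef_pos: [0.6565, -0.0059, 0.0773]
tool_rot: [[-0.117, 0.993, -0.001], [0.993, 0.117, -0.0], [0.0, -0.001, -1.0]]
contact_force: [-0.5, -0.3, 1.3]
finger_gap: 0.0705
grasp_force: 0.0
```

```bash
python3 d.py b:.004
```

```text
19.5 [ 0.6565 -0.0059  0.0773] q [-17.  41.  20.  93. -17.  49.  17.] gap 0.07049518586161618 0.0
b:.004 [0.0004 0.0001 0.0733] [-0.07 -0.01 -0.06]
```

Request:
move_arm(
  deltas=[
    [0,0,0.02,0,0,0,0.07],
    [0,0,0.04,0,0,0,0.07],
    [0,0,0.06,0,0,0,0.07],
    [0,0,0.073,0,0,0,0.07],
    [0,0,0.073,0,0,0,0.07],
    [0,0,0.073,0,0,0,0.04],
    [0,0,0.073,0,0,0,0.02],
    [0,0,0.073,0,0,0,0.02],
  ],
)

```text
t: 20.3
eef_pos: [0.6579, -0.0057, 0.0059]
tool_rot: [[-0.118, 0.993, 0.002], [0.993, 0.118, 0.0], [-0.0, 0.002, -1.0]]
contact_force: [-0.4, 1.0, 0.4]
finger_gap: 0.0482
grasp_force: 0.0
```

Request:
move_arm(
  deltas=[
    [0,0,0,0,0,0,0.02],
    [0,0,0,0,0,0,0.02],
    [0,0,0,0,0,0,0.02],
    [0,0,0,0,0,0,0.02],
  ],
)

```text
t: 20.7
eef_pos: [0.6576, -0.0057, 0.0054]
tool_rot: [[-0.118, 0.993, 0.001], [0.993, 0.118, 0.0], [-0.0, 0.001, -1.0]]
contact_force: [-1.4, -0.0, 5.3]
finger_gap: 0.035
grasp_force: 25.0
```

Request:
move_arm(
  deltas=[
    [0,0,-0.02,0,0,0,0.02],
    [0,0,-0.065,0,0,0,0.02],
    [0.02,-0.022,-0.07,0,0,0,0.02],
    [0.05,-0.056,-0.07,0,0,0.5,0.02],
    [0.08,-0.09,-0.07,0,0,1,0.02],
    [0.11,-0.124,-0.07,0,0,1.5,0.02],
    [0.14,-0.158,-0.07,0,0,2,0.02],
    [0.158,-0.178,-0.07,0,0,2,0.02],
  ],
)

```text
t: 21.5
eef_pos: [0.458, 0.132, 0.0744]
tool_rot: [[-0.085, 0.996, -0.003], [0.996, 0.085, 0.0], [0.001, -0.003, -1.0]]
contact_force: [-0.3, -0.1, -0.5]
finger_gap: 0.0352
grasp_force: 25.0
```

Request:
move_arm(
  deltas=[
    [0,0,0,0,0,0,0.02],
    [0,0,0,0,0,0,0.02],
    [0,0,0.02,0,0,0,0.02],
    [0,0,0.04,0,0,0,0.02],
    [0,0,0.055,0,0,0,0.02],
    [0,0,0.055,0,0,0,0.02],
    [0,0,0.055,0,0,0,0.02],
  ],
)

```text
t: 22.2
eef_pos: [0.4627, 0.1292, 0.0199]
tool_rot: [[-0.081, 0.997, 0.0], [0.997, 0.081, -0.001], [-0.001, 0.0, -1.0]]
contact_force: [0.5, -0.3, -0.6]
finger_gap: 0.0352
grasp_force: 25.0
```

```bash
python3 d.py B:.002
```

```text
22.2 [0.4627 0.1292 0.0199] q [-35.  33.  18. 121. -20.  29.   2.] gap 0.035175725837706256 24.999693045392632
B:.002 [ 0.0009 -0.0003  0.0179] [ 0.02  0.04 -0.14]
```

Request:
move_arm(
  deltas=[
    [0.001,0,0.006,0,0,0,0.02],
    [0.001,0,0.012,0,0,0,0.02],
    [0.001,0,0.017,0,0,0,0.02],
    [0.001,0,0.018,0,0,0,0.02],
    [0.001,0,0.018,0,0,0,0.02],
  ],
)

```text
t: 22.7
eef_pos: [0.4615, 0.1312, 0.0017]
tool_rot: [[-0.083, 0.997, -0.0], [0.997, 0.083, -0.0], [-0.0, -0.0, -1.0]]
contact_force: [-0.7, 0.5, -0.8]
finger_gap: 0.0351
grasp_force: 25.0
```

Request:
move_arm(
  deltas=[
    [0,0,0,0,0,0,0.045],
    [0,0,0,0,0,0,0.06],
    [0,0,0,0,0,0,0.07],
    [0,0,0,0,0,0,0.07],
    [0,0,0,0,0,0,0.07],
    [0,0,-0.02,0,0,0,0.07],
    [0,0,-0.05,0,0,0,0.07],
    [0,0,-0.09,0,0,0,0.07],
  ],
)

```text
t: 23.5
eef_pos: [0.4604, 0.1307, 0.0919]
tool_rot: [[-0.083, 0.997, -0.003], [0.997, 0.083, -0.001], [-0.001, -0.003, -1.0]]
contact_force: [1.0, 0.9, -0.0]
finger_gap: 0.0702
grasp_force: 0.0
```

Request:
move_arm(
  deltas=[
    [0.04,0.02,-0.02,0,0,0,0.07],
    [0.08,0.04,-0.04,0,0,0,0.07],
    [0.12,0.06,-0.06,0,0,0,0.07],
    [0.16,0.08,-0.08,0,0,0,0.07],
    [0.2,0.1,-0.1,0,0,0,0.07],
    [0.24,0.1,-0.1,0,0,0,0.07],
    [0.24,0.1,-0.1,0,0,0,0.07],
    [0.24,0.1,-0.1,0,0,0,0.07],
  ],
)

```text
t: 24.3
eef_pos: [0.5406, 0.3792, 0.1911]
tool_rot: [[-0.085, 0.996, -0.001], [0.996, 0.085, -0.001], [-0.001, -0.001, -1.0]]
contact_force: [0.9, -1.0, 0.8]
finger_gap: 0.0698
grasp_force: 0.0
```

```bash
python3 look.py z7 130 150 150 240; python3 - <<'E'
from rig import get_image
from h import *
g=get_image("top");im=g["image"];H,S,V=cv2.split(cv2.cvtColor(im,cv2.COLOR_RGB2HSV))
b=((H>100)&(H<130)&(S>120)).astype(np.uint8);b[:240]=0;b=cv2.morphologyEx(b,cv2.MORPH_CLOSE,np.ones((5,5),np.uint8))
k,l,st,c=cv2.connectedComponentsWithStats(b)
a=np.radians(4.8);Rr=np.array([[np.cos(a),-np.sin(a)],[np.sin(a),np.cos(a)]])
for i in range(1,k):
    if st[i,4]<100: continue
    m=cv2.erode((l==i).astype(np.uint8),np.ones((3,3),np.uint8));v=np.where(m>0,V,255);y,x=np.unravel_index(v.argmin(),v.shape)
    print(st[i,4],"bore",x,y,v.min(),((ray(g,[x,y],.059)-[.4709,.0284])@Rr).round(4),"mid",c[i].round(0))
E
```

```text
24.3 [0.5406 0.3792 0.1911] 0.06982316078471783 0.0 [ 0.9 -1.   0.8]
[216.9  64.6] [-64.  280.1]
[175.8  68.7] [-54.5 354.6]
703 bore 321 296 32 [[-0.002  -0.1014]] mid [319. 297.]
664 bore 277 310 51 [[-0.0035 -0.0335]] mid [277. 309.]
676 bore 232 322 53 [[-0.0019  0.0341]] mid [235. 321.]
753 bore 185 336 58 [[-0.0022  0.1045]] mid [189. 335.]
```

View pics/z7.png

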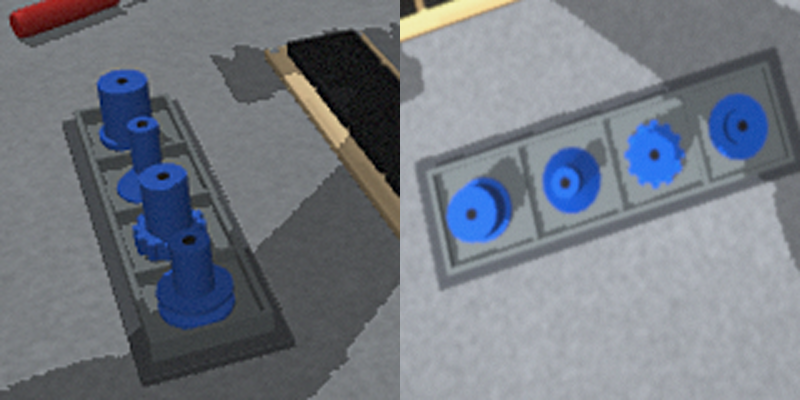

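The view shows all four parts upright in their bays. From left to right in the top view they are bush, cone, gear and pulley, each within 4 mm of its bay centre. The arm is clear, so I'm handing in.

```bash
python3 -c "
from rig import arm;print(arm.hand_in())"
```

```text
the job is handed in; nothing more can be done
None
```

All four parts stand upright and released in the rack in reverse order (left to right: bush, cone, gear, pulley), each measured within 4 mm of its bay centre. I handed the job in at about 24 s, and no verdict came back; the real fingertips sat about 35 mm above the reported TCP, which I corrected for from the camera images.

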